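# Start a hardness reading at the tester's control unit

## Task

A rubber specimen is waiting under the hardness tester: start its reading at the white control unit on the bench, only by pressing with the fingertips. Switch the unit on by pushing the raised far half of its mains rocker fully down, then press the round zero key fully down and keep it down for at least two seconds, let it up, and then press the wide bar-shaped start key fully down and let it up again. Press no other key and nothing before the unit is on, and do not shift or lift the unit or any of the things on it and around it.

Things in the scene. Friction and masses are not known exactly. Their poses are not given: they have to be found in the camera images.
- console: Control unit: white case 230 deep (its x) by 320 wide (its y), about 3 kg, loose on rubber feet. Origin: bench level under its middle. x points from its front edge to its back, y to the left, z up; the front faces the robot give or take its yaw. Its top panel slopes up (0.18 rad) from 50 mm above the bench at x = -115 to 81 mm at x = 55; a level deck 81 mm high lies behind that.
- panel (a point): Bare panel in the key row, between the right menu key and the stop key (unit's x = -72, y = -25). Key centres along the row in the unit's y, in mm: zero 122, menu keys 74, 37 and 0, stop -53, start -113; all at the unit's x = -72, 9 mm proud. Behind the row: a dark display at left (3 mm proud), the black rocker at right (x = 18, y = -115).
- power (a joint): Mains rocker, black, V-shaped, 36 mm from near to far end, 22 mm wide, in a grey bezel 48 by 36 mm, 3 mm proud. It tips about an axis along the unit's y, 8 mm above the panel. 0 = off: near half parallel to the panel, far half sticking up 0.4 rad. 0.4 = on: far half down parallel to the panel, near half up. Stiff: it stays where it is left; 2 to 3 N near the raised end moves it.
- power_far (a point): Point on the top face of the rocker's far half, 12 mm from the tipping axis (the half is 18 mm long, so its far end is 6 mm further); moves with the rocker, sinking about 5 mm as it goes on.
- zero (a joint): Zero key: the only round one, 22 mm across, left end of the front row. Travel in m: 0 up, 0.005 fully down; springs back when let go (1.5 N starts it, 4.5 N has it fully down).
- zero_top (a point): Centre of the zero key's top face (9 mm above the panel when up). The z axis is square to the panel, out of it; the key sinks along -z, and straight down presses it well too.
- start (a joint): Start key: the widest, a bar 46 mm wide (along the unit's y) by 20 mm, right end of the front row. Travel in m: 0 up, 0.005 fully down; springs back when let go (1.5 N starts it, 4.5 N has it fully down).
- start_top (a point): Centre of the start key's top face, axes as for the zero key.
- stop (a joint): Stop key, 24 mm square, next to the start key on its left. Not to be pressed. Travel in m: 0 up, 0.005 fully down; springs back when let go (1.5 N starts it, 4.5 N has it fully down).
- menu_left (a joint): Left menu key, 16 mm square. Not to be pressed. Travel in m: 0 up, 0.005 fully down; springs back when let go (1.5 N starts it, 4.5 N has it fully down).
- menu_mid (a joint): Middle menu key, as the left one.
- menu_right (a joint): Right menu key, as the left one.
- weight: Steel test weight with a knob, 42 mm across, 44 mm tall, 0.3 kg, standing loose on the unit's rear deck. Origin: centre of its underside.
- puck_a: Loose black rubber specimen, a disc 29 mm across and 12.5 mm high, on the unit's rear deck. Origin: centre of its underside.
- puck_b: Another such rubber disc, on the bench close to the unit.
- puck_c: Another such rubber disc, on the bench close to the unit.
- caliper: Digital caliper lying on the bench in front of the unit, 235 mm long (its x), 16 mm high, jaws 50 mm out to its -y. Origin: bench level under the middle of the beam.
- marker: Marker pen, 140 mm long (its x), 16 mm thick, lying on the bench at the unit's right. Origin: bench level under it.
- jar: Amber glass jar with a black lid, 54 mm across, 72 mm tall, on the bench beside the unit. Origin: centre of its underside.
- tray: White open tray with three compartments, 80 by 100 by 28 mm, on the bench at the unit's left. Origin: centre of its underside.

How it is judged (in metres and radians):
On the way, in this order (a step that is already met when the one before it is completed fails the run):
1. the mains rocker is on (value of joint power above 0.32 rad), for 0.1 s.
2. the zero key is kept down for two seconds (value of joint zero above 0.0035 m and value of joint power above 0.32 rad), for 2 s.
3. with the zero key let up, the start key is pressed down (value of joint start above 0.0035 m and value of joint zero below 0.0015 m and value of joint power above 0.32 rad), for 0.05 s.
At the end, for the whole second after the job is handed in: The rocker is on (0.32 rad or more), all keys are up again (within 1 mm), the unit stands level within 12 mm of where it was and at rest, and none of the loose things has moved more than 20 mm (value of joint power above 0.32 rad and value of joint each of zero, start, menu_left, menu_mid, menu_right, stop below 0.001 m and not (distance of console from where it was at the start of the episode above 0.012 m) and angle between console's own z axis and vertical below 0.03 rad and linear speed of console below 0.01 m/s and not (distance of weight from where it was at the start of the episode above 0.02 m) and not (distance of puck_a from where it was at the start of the episode above 0.02 m) and not (distance of puck_b from where it was at the start of the episode above 0.02 m) and not (distance of puck_c from where it was at the start of the episode above 0.02 m) and not (distance of caliper from where it was at the start of the episode above 0.02 m) and not (distance of marker from where it was at the start of the episode above 0.02 m) and not (distance of jar from where it was at the start of the episode above 0.02 m) and not (distance of tray from where it was at the start of the episode above 0.02 m)); the robot touches nothing.
It fails at once if a menu key or the stop key is pressed (more than 2.5 mm) (value of joint any of menu_left, menu_mid, menu_right, stop above 0.0025 m).
It fails at once if the zero or start key is pressed (more than 2.5 mm) while the unit is off (value of joint power below 0.2 rad and value of joint any of zero, start above 0.0025 m).
It fails at once if the zero and start keys are down together (value of joint each of zero, start above 0.0025 m).
It fails at once if the unit is shifted more than 12 mm, lifted or tipped (distance of console from where it was at the start of the episode above 0.012 m or height (world z) of console above 0.006 m or angle between console's own z axis and vertical above 0.05 rad).
It fails at once if one of the loose things is lifted or shifted more than 20 mm (distance of any of weight, puck_a, puck_b, puck_c, caliper, marker, jar, tray from where it was at the start of the episode above 0.02 m).
It also fails if it takes over 45 s, if anything falls off the work surface, if the arm or the gripper's body presses on something with over 40 N, if the wrist force passes 120 N, or if a joint passes its speed limit or range.

## Robot

A 6-joint arm with a two-finger parallel gripper is mounted at the origin on the work surface. World frame = base frame: x ahead of the robot, y to its left, z up, the work surface at z = 0. Lengths are in m, angles in degrees, forces in N, time in s.
With the tool pointing down it reaches from about 0.4 to 0.825 m from the base axis. Payload 7 kg.
Tool frame: the origin (TCP) lies midway between the tips of the shut fingers; the grasp point (between the pads) lies 19 mm behind it (grip_point_offset is the z of the grasp point in the tool frame, in m); z points along the fingers, y is the line along which they close (so a half turn about z gives the same grasp; the last joint's range is limited). The gripper opens to 85 mm and grips with 20 to 120 N. Pads are 22 mm wide; open, the fingers measure 114 mm over their backs; the gripper's body (76 mm by 85 mm) begins 54 mm behind the grasp point. The pads swing forward as they close: fully open they stand 13 mm farther back than shut.
Start: joints at [85.606, 20.546, 0.682, 0, -70.136, -16.507], TCP at [0.241, 0.631, 0.231] pointing down, gripper open.
Joint ranges: [-176.03, 176.03], [-82.01, 121.73], [-58.28, 71.71], [-173.87, 95.51], [-174.79, -0.11], [-173.66, 173.66]. Speed limits (degrees/s): [136.94, 136.94, 172.46, 180, 180, 180].

## Interface

Orientations are given as [roll, pitch, yaw] about the fixed x, y, z axes, in that order (R = Rz(yaw) Ry(pitch) Rx(roll)).
In Python, from bench import * gives the robot as it stands.
- The arm moves only by the shell command python3 -m jog 'ROWS' [FORCE]. ROWS is JSON, a list of rows, each an object of numbers: "dx", "dy", "dz": the shift along the tool's x, y, z in mm; "twist": the turn about the tool's z in degrees; "claw": the opening, from -1 (shut) to 1 (fully open). In form: [{"dx": .., "dy": .., "dz": .., "twist": .., "claw": ..}, ...]. A call has 1 to 20 rows; each row is the pose to reach, as a shift and turn from the pose commanded when the call began, along the tool's axes at that moment; what a row does not reach only later rows make up. A row lasts 1/10 s, in which the tool goes at most 50 mm and 8.59 degrees, less where a joint would pass 70% of its speed; a pose out of reach is approached as far as the arm can. A call with a gripper value outside its range is refused whole. The fingers move at their own pace and stop on an object; FORCE is the grip in N (left out, the last holds). Time passes only in rows, so rows that repeat a pose let the fingers close. It gives the time, the measured TCP pose, the force, the opening and the grip force at its end, in the units of the state.
- observe(): the state, without advancing time (a new reading comes with each control period).
- snapshot(name): name is "scene" or "side" or "wrist"; returns (picture, depth): 480x640x3 uint8, red, green, blue; 480x640 float32, m along the optical axis (not along the pixel's ray), 0 where there is no reading.
- camera_params(name): a dict with "intrinsics" (3x3 intrinsics, pixels), "camera_from_world" (4x4, takes a point from world to camera coordinates). Camera axes: x right, y up, looking along -z (the intrinsics and any distortion apply to the point x, -y, -z); pixel columns grow to the right and rows downward; lengths in m; the calibration is good to about 2 mm. A picture is of the moment at which its call begins: read the wrist's pose just before it. camera_params takes no time and is no camera call; for the wrist camera it gives the pose at the moment of the call.
- job_done(): hands the job in; it is judged then, once.
Trained networks look in the newest picture that a camera, given by its name, has taken for a name from the list of things; names that differ only in an ending like _2 or _b are one class to them, and where a whole thing is asked for, a point or a joint stands for the part that bears it (a point fixed in the world has none). Each returns a list of dicts, best first, with "p" (0 to 1); they miss things now and then, are a little off and sometimes report something else, mostly with a low value. They report only what shows in the picture. A call takes as long as a camera call.
- silhouettes(thing, camera): "mask" (480x640 bool, what is visible of it) and "centre" ([column, row] in pixels, amid what is visible of it).
The state is a dict: "t": time; "qpos": joint angles; "qd": joint speeds; "joint_torque": joint torques, N m; "tcp_pos": TCP position; "orientation": TCP orientation; "contact_force": force on the tool from outside, world axes, zero at the start; "torque": the same for the moment, N m; "gripper_width": opening from 0.0 (shut) to 1.0 (fully open); "finger_force": force on a finger pad.
Only numpy, scipy, OpenCV 4.12 (cv2) and the standard library are available. Lean on these libraries where they do the work, as an engineer would, in place of code of your own. Each camera call takes 0.05 s, during which the arm holds its last target. There are 200 camera calls.

## Working session

There is one attempt and no reset: what is moved stays moved. The work goes in short steps, Python scripts to look and compute and a shell command to move; the robot and the scene stay as the last step left them, time stands still between calls to the robot, and variables do not carry over. Pictures are saved under pics/ and viewed, at most 10 in all, crops included, and the job is handed in when it is done.

```bash
mkdir -p pics
cat > h.py <<'E'
from bench import *
import numpy as np, cv2
from scipy.spatial.transform import Rotation as R
def pts(cam,d):
    p=camera_params(cam);K=np.array(p["intrinsics"]);T=np.linalg.inv(np.array(p["camera_from_world"]))
    v,u=np.mgrid[0:480,0:640]
    x=(u-K[0,2])/K[0,0]*d;y=(v-K[1,2])/K[1,1]*d
    c=np.stack([x,-y,-d,np.ones_like(d)],-1)
    return (c@T.T)[...,:3]
def proj(cam,P):
    p=camera_params(cam);K=np.array(p["intrinsics"]);T=np.array(p["camera_from_world"])
    c=(np.c_[P,np.ones(len(P))]@T.T)[:,:3]*[1,-1,-1]
    q=c@K.T;return q[:,:2]/q[:,2:]
E
python3 - <<'E'
from h import *
s=observe();print({k:np.round(v,3) for k,v in s.items()})
for c in ["scene","side"]:
    im,d=snapshot(c);cv2.imwrite(f"pics/{c}0.png",im[...,::-1]);np.savez(f"{c}0.npz",im=im,d=d)
    X=pts(c,d);print(c,camera_params(c).keys())
    for n in ["console","zero","start","power","stop","menu_left","weight"]:
        for r in silhouettes(n,c)[:3]:
            m=r["mask"]&(d>0)
            print(n,round(r["p"],2),np.round(r["centre"]),m.sum(),np.round(np.median(X[m],0),4) if m.any() else None)
E
```

```text
{'t': np.float64(0.0), 'qpos': array([ 8.5606e+01,  2.0590e+01,  6.3300e-01, -1.9000e-02, -7.0135e+01,
       -1.6507e+01]), 'qd': array([0.016, 0.001, 0.006, 0.022, 0.009, 0.048]), 'joint_torque': array([ 0.0000e+00, -5.8332e+01,  2.9341e+01,  6.9360e+00, -6.0000e-03,
        0.0000e+00]), 'tcp_pos': array([0.241, 0.63 , 0.23 ]), 'orientation': array([ 1.79907e+02, -8.00000e-03, -2.09080e+01]), 'contact_force': array([-0.341, -0.153, -0.287]), 'torque': array([-0.041, -0.012,  0.02 ]), 'finger_force': np.float64(0.0), 'gripper_width': np.float64(0.999)}
scene dict_keys(['intrinsics', 'camera_from_world'])
console 0.73 [337. 298.] 15924 [0.6497 0.1506 0.066 ]
zero 0.66 [405. 283.] 103 [0.5253 0.2428 0.0636]
start 0.56 [305. 243.] 174 [0.5149 0.0094 0.0643]
power 0.42 [278. 256.] 107 [0.5984 0.0021 0.0815]
stop 0.68 [326. 252.] 83 [0.5167 0.0678 0.065 ]
menu_left 0.4 [384. 271.] 52 [0.5232 0.1952 0.0635]
weight 0.72 [315. 294.] 588 [0.6838 0.128  0.1057]
side dict_keys(['intrinsics', 'camera_from_world'])
console 0.59 [326. 236.] 13661 [0.573  0.0358 0.0644]
console 0.24 [302. 253.] 205 [ 5.081e-01 -1.000e-04  6.630e-02]
start 0.49 [305. 255.] 236 [0.5086 0.0012 0.0661]
power 0.63 [347. 237.] 168 [ 0.5983 -0.0027  0.0824]
menu_left 0.5 [276. 207.] 40 [0.5178 0.1877 0.0655]
menu_left 0.18 [368. 300.] 190 [ 0.589  -0.1064  0.0119]
weight 0.56 [360. 194.] 417 [0.6687 0.1101 0.1051]
weight 0.48 [291. 175.] 223 [0.6201 0.3995 0.0209]
weight 0.21 [384. 222.] 168 [6.591e-01 6.000e-04 9.220e-02]
```

View pics/scene0.png

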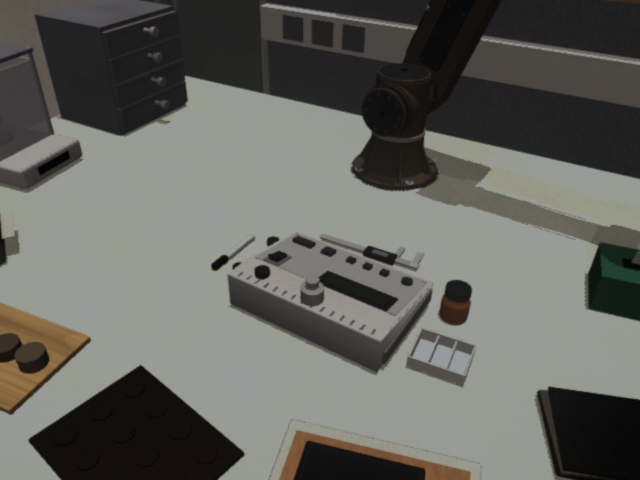

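View pics/side0.png

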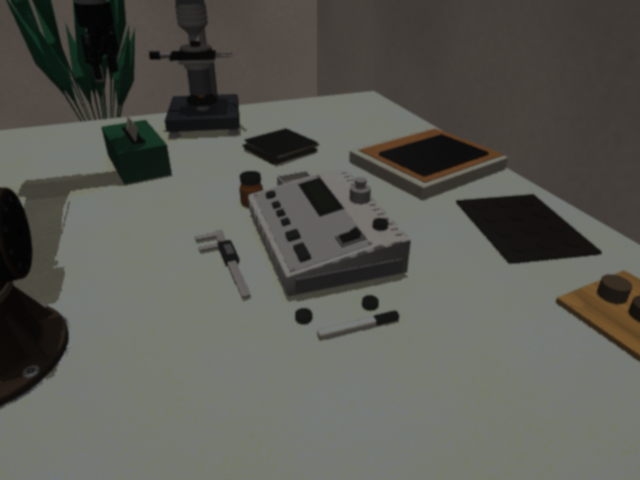

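```bash
python3 -m jog '[{"dx":40,"dy":33,"dz":-20,"claw":-1},{"dx":80,"dy":66,"dz":-40,"claw":-1},{"dx":120,"dy":100,"dz":-60,"claw":-1},{"dx":160,"dy":133,"dz":-70,"claw":-1},{"dx":200,"dy":166,"dz":-70,"claw":-1},{"dx":240,"dy":200,"dz":-70,"twist":-5,"claw":-1},{"dx":280,"dy":232,"dz":-70,"twist":-10,"claw":-1},{"dx":320,"dy":265,"dz":-70,"twist":-15,"claw":-1},{"dx":360,"dy":298,"dz":-70,"twist":-18.4,"claw":-1},{"dx":400,"dy":331,"dz":-70,"twist":-18.4,"claw":-1},{"dx":435,"dy":360,"dz":-70,"twist":-18.4,"claw":-1},{"dx":452,"dy":374,"dz":-70,"twist":-18.4,"claw":-1},{"dx":452,"dy":374,"dz":-70,"twist":-18.4,"claw":-1},{"dx":452,"dy":374,"dz":-70,"twist":-18.4,"claw":-1},{"dx":452,"dy":374,"dz":-70,"twist":-18.4,"claw":-1},{"dx":452,"dy":374,"dz":-70,"twist":-18.4,"claw":-1}]'
cat > look.py <<'E'
from h import *
import sys
s=observe();print(s["t"],np.round(s["tcp_pos"],4),np.round(s["orientation"],2),np.round(s["contact_force"],2))
im,d=snapshot("wrist");cv2.imwrite(f"pics/{sys.argv[1]}.png",im[...,::-1])
X=pts("wrist",d);np.savez(sys.argv[1]+".npz",im=im,d=d,X=X)
for n in ["console","zero","start","power","stop","menu_left"]:
    for r in silhouettes(n,"wrist")[:3]:
        m=r["mask"]&(d>0)
        print(n,round(r["p"],2),np.round(r["centre"]),m.sum(),np.round(np.median(X[m],0),4) if m.any() else None)
E
python3 look.py w1
```

```text
0.8 [0.2408 0.6306 0.2313] [-180.    -0.   -20.9] [-0.59 -0.25 -0.31]$[0]: bad value
```

View pics/w1.png

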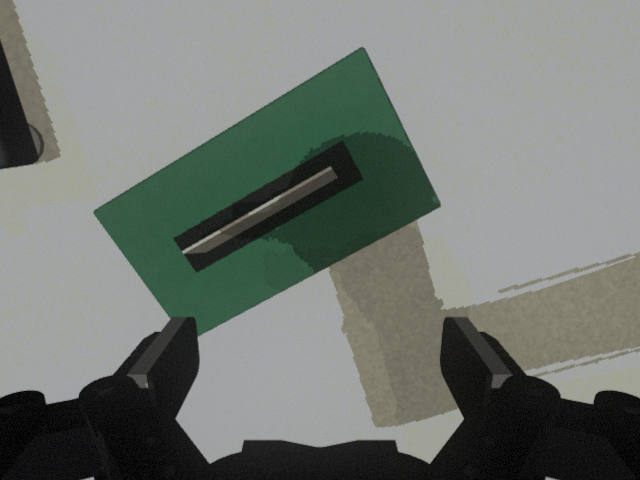

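```bash
python3 -m jog '[{"dx":33,"dy":33,"dz":-20,"twist":0,"claw":-1},{"dx":66,"dy":66,"dz":-40,"twist":0,"claw":-1},{"dx":100,"dy":100,"dz":-60,"twist":0,"claw":-1},{"dx":133,"dy":133,"dz":-80,"twist":0,"claw":-1},{"dx":166,"dy":166,"dz":-100,"twist":0,"claw":-1},{"dx":200,"dy":200,"dz":-100,"twist":-5,"claw":-1},{"dx":233,"dy":232,"dz":-100,"twist":-10,"claw":-1},{"dx":266,"dy":265,"dz":-100,"twist":-15,"claw":-1},{"dx":299,"dy":298,"dz":-100,"twist":-18.4,"claw":-1},{"dx":332,"dy":331,"dz":-100,"twist":-18.4,"claw":-1},{"dx":365,"dy":363,"dz":-100,"twist":-18.4,"claw":-1},{"dx":395,"dy":393,"dz":-100,"twist":-18.4,"claw":-1},{"dx":413,"dy":411,"dz":-100,"twist":-18.4,"claw":-1},{"dx":413,"dy":411,"dz":-100,"twist":-18.4,"claw":-1},{"dx":413,"dy":411,"dz":-100,"twist":-18.4,"claw":-1},{"dx":413,"dy":411,"dz":-100,"twist":-18.4,"claw":-1}]' && python3 look.py w2
```

```text
t: 2.75
tcp_pos: [0.4798, 0.0997, 0.3314]
orientation: [-180.0, -0.0, -2.5]
contact_force: [-0.1, 0.0, -0.8]
gripper_width: 0.001
finger_force: 0.0
2.75 [0.4798 0.0997 0.3314] [-179.99   -0.     -2.48] [-0.05  0.02 -0.81]
console 0.77 [299.  99.] 71742 [0.5775 0.1171 0.0701]
zero 0.9 [174. 170.] 453 [0.5197 0.2408 0.066 ]
zero 0.21 [414. 171.] 1090 [0.5077 0.009  0.0662]
start 0.58 [409. 171.] 1051 [0.5076 0.009  0.0662]
start 0.18 [ 95. 188.] 3421 [0.5015 0.3239 0.0702]
power 0.73 [427.  68.] 1160 [0.5975 0.0023 0.0825]
power 0.46 [350. 169.] 616 [0.5107 0.0679 0.0664]
stop 0.82 [349. 170.] 616 [0.511  0.0687 0.0663]
menu_left 0.78 [224. 167.] 294 [0.5171 0.1939 0.066 ]
menu_left 0.31 [174. 169.] 412 [0.5191 0.2413 0.0661]
```

View pics/w2.png

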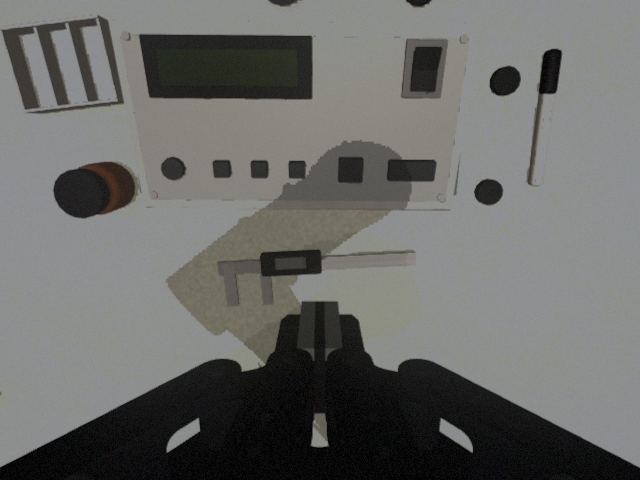

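```bash
python3 -m jog '[{"dx":40,"dy":28,"dz":10,"twist":0,"claw":-1},{"dx":80,"dy":56,"dz":20,"twist":0,"claw":-1},{"dx":120,"dy":84,"dz":30,"twist":0,"claw":-1},{"dx":135.7,"dy":93.5,"dz":60,"twist":0,"claw":-1},{"dx":135.7,"dy":93.5,"dz":105,"twist":0,"claw":-1},{"dx":135.7,"dy":93.5,"dz":150,"twist":0,"claw":-1},{"dx":135.7,"dy":93.5,"dz":190,"twist":0,"claw":-1},{"dx":135.7,"dy":93.5,"dz":221,"twist":0,"claw":-1},{"dx":135.7,"dy":93.5,"dz":221,"twist":0,"claw":-1},{"dx":135.7,"dy":93.5,"dz":221,"twist":0,"claw":-1},{"dx":135.7,"dy":93.5,"dz":221,"twist":0,"claw":-1}]'
cat > look2.py <<'E'
from h import *
import sys
im,d=snapshot("side");cv2.imwrite(f"pics/{sys.argv[1]}.png",cv2.resize(im[130:310,220:460,::-1],None,fx=3,fy=3,interpolation=2))
E
python3 look2.py s1
```

```text
t: 4.2
tcp_pos: [0.613, 0.0003, 0.1125]
orientation: [-180.0, -0.2, -2.5]
contact_force: [0.3, 0.4, 1.3]
gripper_width: -0.0
finger_force: 0.0
```

View pics/s1.png

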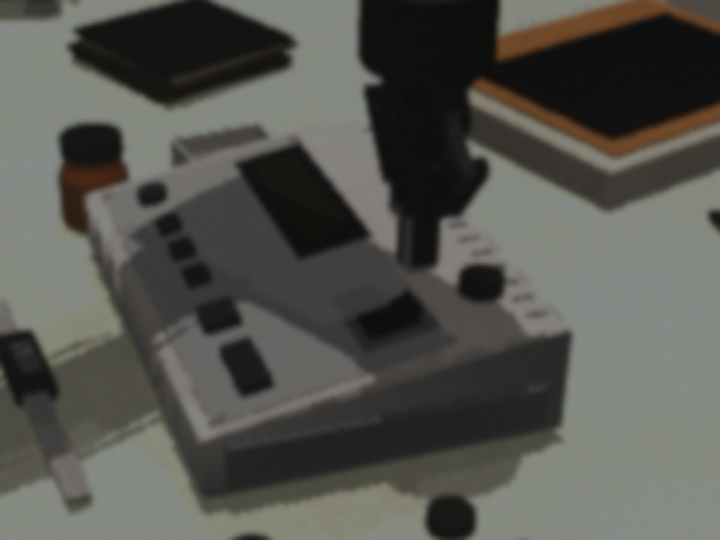

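```bash
python3 -m jog '[{"dx":0,"dy":0,"dz":6,"twist":0,"claw":-1},{"dx":0,"dy":0,"dz":12,"twist":0,"claw":-1},{"dx":0,"dy":0,"dz":16,"twist":0,"claw":-1},{"dx":0,"dy":0,"dz":19,"twist":0,"claw":-1},{"dx":0,"dy":0,"dz":22,"twist":0,"claw":-1},{"dx":0,"dy":0,"dz":23,"twist":0,"claw":-1},{"dx":0,"dy":0,"dz":23,"twist":0,"claw":-1}]'
```

```text
t: 4.95
tcp_pos: [0.612, -0.0, 0.0875]
orientation: [-180.0, -0.0, -2.5]
contact_force: [2.4, 0.6, 2.5]
gripper_width: 0.001
finger_force: 0.9
```

```bash
python3 -m jog '[{"dx":0,"dy":0,"dz":1,"twist":0,"claw":-1},{"dx":0,"dy":0,"dz":2,"twist":0,"claw":-1},{"dx":0,"dy":0,"dz":2.5,"twist":0,"claw":-1},{"dx":0,"dy":0,"dz":2.5,"twist":0,"claw":-1}]'
```

```text
t: 5.35
tcp_pos: [0.6117, 0.0, 0.0851]
orientation: [-180.0, -0.0, -2.5]
contact_force: [0.9, -0.8, 3.6]
gripper_width: -0.003
finger_force: 2.0
```

```bash
python3 -m jog '[{"dx":0,"dy":0,"dz":0.7,"twist":0,"claw":-1},{"dx":0,"dy":0,"dz":1.4,"twist":0,"claw":-1},{"dx":0,"dy":0,"dz":1.4,"twist":0,"claw":-1}]'
```

```text
t: 5.65
tcp_pos: [0.6119, -0.0, 0.0848]
orientation: [180.0, -0.1, -2.5]
contact_force: [-1.6, 0.5, 12.9]
gripper_width: 0.003
finger_force: 6.1
```

```bash
python3 -m jog '[{"dx":0,"dy":0,"dz":-25,"twist":0,"claw":-1},{"dx":0,"dy":0,"dz":-60,"twist":0,"claw":-1},{"dx":-17,"dy":-40,"dz":-60,"twist":0,"claw":-1},{"dx":-34,"dy":-80,"dz":-60,"twist":0,"claw":-1},{"dx":-51,"dy":-120,"dz":-60,"twist":0,"claw":-1},{"dx":-68,"dy":-160,"dz":-60,"twist":0,"claw":-1},{"dx":-85,"dy":-200,"dz":-60,"twist":0,"claw":-1},{"dx":-102.5,"dy":-238.2,"dz":-60,"twist":0,"claw":-1},{"dx":-102.5,"dy":-238.2,"dz":-30,"twist":0,"claw":-1},{"dx":-102.5,"dy":-238.2,"dz":-2,"twist":0,"claw":-1},{"dx":-102.5,"dy":-238.2,"dz":-2,"twist":0,"claw":-1},{"dx":-102.5,"dy":-238.2,"dz":-2,"twist":0,"claw":-1},{"dx":-102.5,"dy":-238.2,"dz":-2,"twist":0,"claw":-1}]'
python3 look2.py s2
```

```text
t: 6.95
tcp_pos: [0.5202, 0.2425, 0.0866]
orientation: [-180.0, -0.1, -2.5]
contact_force: [0.1, -0.5, 0.9]
gripper_width: 0.002
finger_force: 0.0
```

View pics/s2.png

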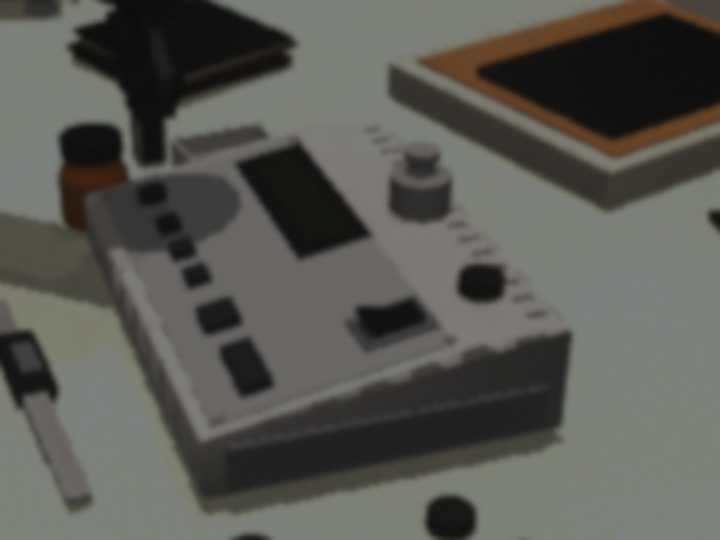

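```bash
python3 -m jog '[{"dx":0,"dy":0,"dz":8,"twist":0,"claw":-1},{"dx":0,"dy":0,"dz":14,"twist":0,"claw":-1},{"dx":0,"dy":0,"dz":18,"twist":0,"claw":-1},{"dx":0,"dy":0,"dz":20,"twist":0,"claw":-1},{"dx":0,"dy":0,"dz":21.5,"twist":0,"claw":-1},{"dx":0,"dy":0,"dz":22.5,"twist":0,"claw":-1},{"dx":0,"dy":0,"dz":22.5,"twist":0,"claw":-1}]'
```

```text
t: 7.7
tcp_pos: [0.5199, 0.2424, 0.0632]
orientation: [-180.0, -0.0, -2.5]
contact_force: [1.3, -1.6, 4.8]
gripper_width: 0.002
finger_force: 2.1
```

```bash
python3 -m jog '[{"dx":0,"dy":0,"dz":0.7,"twist":0,"claw":-1},{"dx":0,"dy":0,"dz":1.2,"twist":0,"claw":-1},{"dx":0,"dy":0,"dz":1.2,"twist":0,"claw":-1},{"dx":0,"dy":0,"dz":1.2,"twist":0,"claw":-1}]'
```

```text
t: 8.1
tcp_pos: [0.52, 0.2424, 0.0627]
orientation: [-180.0, -0.1, -2.5]
contact_force: [0.0, -4.0, 10.2]
gripper_width: -0.004
finger_force: 5.1
```

```bash
python3 -m jog '[{"dx":0,"dy":0,"dz":0,"twist":0,"claw":-1},{"dx":0,"dy":0,"dz":0,"twist":0,"claw":-1},{"dx":0,"dy":0,"dz":0,"twist":0,"claw":-1},{"dx":0,"dy":0,"dz":0,"twist":0,"claw":-1},{"dx":0,"dy":0,"dz":0,"twist":0,"claw":-1},{"dx":0,"dy":0,"dz":0,"twist":0,"claw":-1},{"dx":0,"dy":0,"dz":0,"twist":0,"claw":-1},{"dx":0,"dy":0,"dz":0,"twist":0,"claw":-1},{"dx":0,"dy":0,"dz":0,"twist":0,"claw":-1},{"dx":0,"dy":0,"dz":0,"twist":0,"claw":-1},{"dx":0,"dy":0,"dz":0,"twist":0,"claw":-1},{"dx":0,"dy":0,"dz":0,"twist":0,"claw":-1},{"dx":0,"dy":0,"dz":0,"twist":0,"claw":-1},{"dx":0,"dy":0,"dz":0,"twist":0,"claw":-1},{"dx":0,"dy":0,"dz":0,"twist":0,"claw":-1},{"dx":0,"dy":0,"dz":0,"twist":0,"claw":-1},{"dx":0,"dy":0,"dz":0,"twist":0,"claw":-1},{"dx":0,"dy":0,"dz":0,"twist":0,"claw":-1},{"dx":0,"dy":0,"dz":0,"twist":0,"claw":-1},{"dx":0,"dy":0,"dz":0,"twist":0,"claw":-1}]'; python3 -m jog '[{"dx":0,"dy":0,"dz":0,"twist":0,"claw":-1},{"dx":0,"dy":0,"dz":0,"twist":0,"claw":-1},{"dx":0,"dy":0,"dz":0,"twist":0,"claw":-1},{"dx":0,"dy":0,"dz":0,"twist":0,"claw":-1}]'
```

```text
t: 10.1
tcp_pos: [0.52, 0.2424, 0.0627]
orientation: [-180.0, -0.1, -2.5]
contact_force: [0.1, -3.1, 10.4]
gripper_width: 0.002
finger_force: 5.0
t: 10.5
tcp_pos: [0.5199, 0.2424, 0.0627]
orientation: [-180.0, -0.1, -2.5]
contact_force: [-1.0, -2.9, 10.3]
gripper_width: -0.0
finger_force: 5.0
```

```bash
python3 -m jog '[{"dx":0,"dy":0,"dz":-20,"twist":0,"claw":-1},{"dx":0,"dy":0,"dz":-50,"twist":0,"claw":-1},{"dx":0,"dy":0,"dz":-50,"twist":0,"claw":-1},{"dx":0,"dy":45,"dz":-50,"twist":0,"claw":-1},{"dx":-1,"dy":90,"dz":-50,"twist":0,"claw":-1},{"dx":-2,"dy":135,"dz":-50,"twist":0,"claw":-1},{"dx":-2.2,"dy":180,"dz":-50,"twist":0,"claw":-1},{"dx":-2.2,"dy":225,"dz":-50,"twist":0,"claw":-1},{"dx":-2.2,"dy":235,"dz":-50,"twist":0,"claw":-1},{"dx":-2.2,"dy":235,"dz":-30,"twist":0,"claw":-1},{"dx":-2.2,"dy":235,"dz":-23,"twist":0,"claw":-1},{"dx":-2.2,"dy":235,"dz":-23,"twist":0,"claw":-1},{"dx":-2.2,"dy":235,"dz":-23,"twist":0,"claw":-1}]'
python3 look2.py s3
```

```text
t: 11.8
tcp_pos: [0.5071, 0.0083, 0.0847]
orientation: [180.0, 0.0, -2.4]
contact_force: [0.8, 0.4, -0.1]
gripper_width: 0.002
finger_force: 0.0
```

View pics/s3.png

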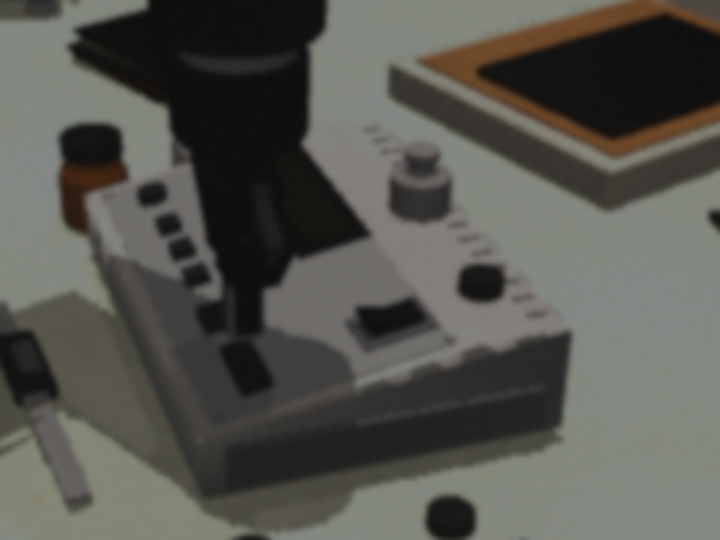

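```bash
python3 -m jog '[{"dx":0,"dy":0,"dz":8,"twist":0,"claw":-1},{"dx":0,"dy":0,"dz":14,"twist":0,"claw":-1},{"dx":0,"dy":0,"dz":18,"twist":0,"claw":-1},{"dx":0,"dy":0,"dz":20,"twist":0,"claw":-1},{"dx":0,"dy":0,"dz":21.5,"twist":0,"claw":-1},{"dx":0,"dy":0,"dz":22.7,"twist":0,"claw":-1},{"dx":0,"dy":0,"dz":22.7,"twist":0,"claw":-1},{"dx":0,"dy":0,"dz":22.7,"twist":0,"claw":-1}]'
```

```text
t: 12.65
tcp_pos: [0.5077, 0.0078, 0.0628]
orientation: [-180.0, -0.1, -2.5]
contact_force: [-1.4, -0.2, 7.0]
gripper_width: -0.001
finger_force: 3.7
```

7 N is more than the key needs, but I'll push slightly further to be sure, then retreat.

```bash
python3 -m jog '[{"dx":0,"dy":0,"dz":0.6,"twist":0,"claw":-1},{"dx":0,"dy":0,"dz":0.6,"twist":0,"claw":-1},{"dx":0,"dy":0,"dz":0.6,"twist":0,"claw":-1}]'; python3 -m jog '[{"dx":0,"dy":0,"dz":-20,"twist":0,"claw":-1},{"dx":0,"dy":0,"dz":-60,"twist":0,"claw":-1},{"dx":0,"dy":0,"dz":-100,"twist":0,"claw":-1},{"dx":0,"dy":-30,"dz":-150,"twist":0,"claw":-1},{"dx":-10,"dy":-70,"dz":-200,"twist":0,"claw":-1},{"dx":-30,"dy":-90,"dz":-240,"twist":0,"claw":-1},{"dx":-30,"dy":-90,"dz":-260,"twist":0,"claw":-1},{"dx":-30,"dy":-90,"dz":-260,"twist":0,"claw":-1},{"dx":-30,"dy":-90,"dz":-260,"twist":0,"claw":-1}]'; python3 look.py w3
```

```text
t: 12.95
tcp_pos: [0.5078, 0.0078, 0.0626]
orientation: [-180.0, -0.1, -2.5]
contact_force: [-1.9, 1.4, 12.4]
gripper_width: 0.002
finger_force: 6.2
t: 13.85
tcp_pos: [0.4807, 0.0994, 0.322]
orientation: [-179.9, -0.1, -2.5]
contact_force: [-0.7, -0.4, -0.7]
gripper_width: -0.005
finger_force: 0.0
13.85 [0.4807 0.0994 0.322 ] [-1.7992e+02 -5.0000e-02 -2.4500e+00] [-0.73 -0.37 -0.7 ]
console 0.77 [295. 100.] 74140 [0.5764 0.116  0.0686]
console 0.51 [408. 174.] 1048 [0.507  0.0088 0.0652]
console 0.51 [54. 62.] 9896 [0.6254 0.3611 0.0076]
zero 0.92 [170. 174.] 479 [0.5186 0.2403 0.0645]
start 0.96 [415. 172.] 986 [0.5071 0.0088 0.0652]
start 0.65 [418.   1.] 80 [0.6459 0.0097 0.0862]
start 0.27 [549. 113.] 2326 [ 0.5539 -0.1438  0.0123]
power 0.63 [425.  68.] 1216 [0.5959 0.0009 0.0822]
stop 0.58 [350. 175.] 643 [0.5105 0.0666 0.065 ]
stop 0.22 [220. 167.] 316 [0.5165 0.1927 0.0646]
```

View pics/w3.png

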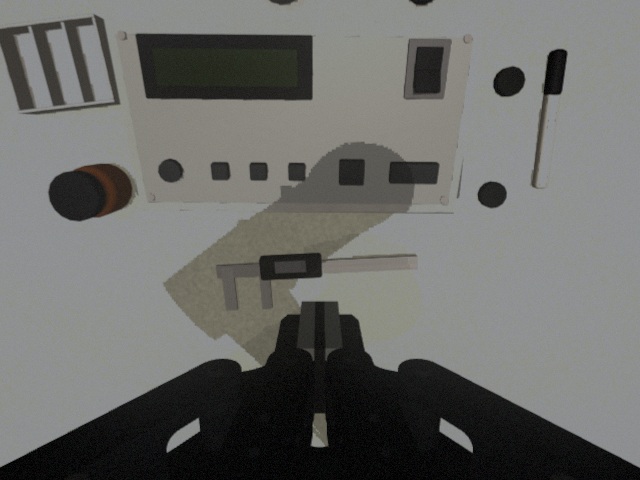

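The unit and everything around it are where they were. The keys are up: zero at (170,171), start at (413,173). The rocker at (427,70) is switched over.

```bash
python3 -c "
from bench import *
print(job_done())"
```

```text
the job is handed in; nothing more can be done
None
```

I switched the rocker on, held the zero key down for about 2.4 s and let it up, then pressed and released the start key. The last picture showed everything in place, and the job is handed in; the hand-in returned no verdict.

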